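# Snap out the microscope display's kickstand and stand it on its mat

### The job

The microscope's little display is parked upright in the wooden dowel rack with its sprung kickstand folded against its back. Pull the kickstand out by its orange loop until it snaps over centre and locks fully open, then lift the display out by its top edge and stand it gently on the green mat, leaning back on its kickstand, square with the mat and well inside its edges, screen facing away from the robot. Keep the display from falling over, do not bump the microscope, and leave the slide tray, slide box, bottle and jar where they are.

Things in the scene. Friction and masses are not known exactly. Their poses are not given: they have to be found in the camera images.
- display: Flat black display, 14 (x) x 190 (y) x 140 (z) mm, 0.45 to 0.75 kg, loose. Origin at the centre of its underside; +x the screen side, -x the back with the kickstand, z up to the top edge. It starts upright in the rack's near slot, back to the robot, with 2 mm play either side (it may lean 4 degrees). The top 35 mm of the back are clear of the hinge: there pinch the panel across its 14 mm.
- kickstand (a joint): Kickstand angle in rad: 0 folded on the back, 0.92 (53 deg) at the open stop. A spring strut in the housing pushes it away from the over-centre angle 0.46 (about 0.25 N m per rad): below 0.46 it snaps shut, above 0.46 it snaps open to the stop and stays locked there, also under the display's weight. Shut, it is held by about 0.12 N m (about 3 N at the loop).
- leg_hinge (a point): Middle of the kickstand's hinge axis: at (-12, 0, 95) mm in the display's frame, axis along the display's y. Opening swings the foot out to the display's -x and up. The hinge is 98 mm wide in y, reaches up to 102 mm above the display's underside and 19 mm behind its middle plane.
- pull_loop (a point): Middle of the outer bar of the orange D-shaped pull loop (10 mm round bar, loop in the display's x-z plane, about 35 mm high, standing 27 mm out from the leg's face). It lies 38 mm from the hinge along the leg and 25 mm out from the leg's centre plane: folded, at (-37, 0, 57) mm in the display's frame; leg's outer face at x = -14.5. Pinch it across its 10 mm, jaws closing along the display's y.
- leg_foot (a point): Middle of the kickstand's rubber foot, a bar of 10 mm diameter and 66 mm length along the display's y, 87.5 mm from the hinge. The leg is 60 mm wide, 5 mm thick. Fully open, the display stands leaning back 26 degrees on the lower edge of its back and on this foot, about 85 mm behind that edge, this point then 5 mm above the surface.
- top_edge (a point): Middle of the display's top edge, (0, 0, 140) mm in its frame.
- edge_left (a point): The +y end of the lower edge of the display's back, (-7, 95, 0) mm in its frame: the edge it stands on when leaning back.
- edge_right (a point): The -y end of that edge, (-7, -95, 0) mm in its frame.
- rack: Fixed wooden rack, base 130 (x) x 240 (y) x 12 mm high, origin under its centre, its -x side roughly towards the robot. Dowels 10 mm thick stand up to z = 72 mm at y = +-70 and x = -39, -11, 11, 39 mm. Display slot centred at x = -25, its bottom at z = 12 mm; the slide tray stands in the slot at x = 25. The rack and the mat may each be on the left or on the right.
- mat: Fixed green non-slip mat, 160 (x) x 250 (y) x 4 mm thick, origin under its centre, +x pointing roughly away from the robot (within 25 degrees). The display stands along its y, screen to +x.
- microscope: Fixed microscope, pale enamel, between rack and mat and further from the robot. Origin under the centre of its base; base 180 (x) x 130 (y) mm, black stage 120 mm wide at 130 mm height, 385 mm tall in all; nothing of it lies beyond 115 mm from its origin's vertical. An obstacle.
- slide_tray: Bystander: blue plastic tray of slides, 12 x 160 x 105 mm high, 0.15 kg, loose, upright in the rack's far slot, 37 mm of free space between it and the screen. Origin under its centre.
- slide_box: Bystander: khaki slide box, 85 (x) x 120 (y) x 34 mm high, loose. Origin under its centre. It stands just beyond the mat, on the side away from the robot.
- stain_bottle: Bystander: amber bottle with red cap, 40 mm in diameter, 85 mm high, loose. Origin under its centre. Of bottle and jar, one stands close beside the mat on its robot side and the other near the +y end of the rack on its robot side.
- eyepiece_jar: Bystander: clear jar with white lid, 54 mm in diameter, 60 mm high, loose. Origin under its centre.

How it is judged (in metres and radians):
On the way:
1. the kickstand is snapped over centre and locked open (value of joint kickstand above 0.86 rad), for 0.3 s.
At the end, for the whole second after the job is handed in: Kickstand locked (over 0.86 rad); display at rest, leaning back 21 to 32 degrees, lower back edge and kickstand foot on the mat (within 5 mm), inside its outline and parallel to its long side within 12 degrees, screen away from the robot; the four bystanders within 20 mm of their start (value of joint kickstand above 0.86 rad and angle between display's own z axis and vertical between 0.36 and 0.56 rad and angle between the y axis of display and the y axis of mat, either way round below 0.21 rad and y of edge_left in the frame of mat between 0 and 0.125 m and linear speed of display below 0.02 m/s and x of edge_left in the frame of mat between -0.08 and 0.08 m and y of each of edge_left, edge_right, leg_foot in the frame of mat above -0.125 m and z of each of edge_left, edge_right in the frame of mat below 0.009 m and x of edge_right in the frame of mat between -0.08 and 0.08 m and y of each of edge_right, leg_foot in the frame of mat below 0.125 m and x of leg_foot in the frame of mat between -0.08 and 0.08 m and z of leg_foot in the frame of mat below 0.014 m and distance of each of slide_tray, slide_box, stain_bottle, eyepiece_jar from where it was at the start of the episode below 0.02 m); the robot touches nothing.
It fails at once if the display falls over (tilts more than 50 degrees) (angle between display's own z axis and vertical above 0.873 rad).
It fails at once if the display is dropped or banged on the mat (its lower edge within 20 mm of the mat at over 0.35 m/s, or over 40 N) (contact force between display and mat above 40 N or (x of edge_left in the frame of mat between -0.08 and 0.08 m and y of edge_left in the frame of mat between -0.125 and 0.125 m and z of edge_left in the frame of mat below 0.024 m and linear speed of display above 0.35 m/s)).
It fails at once if the microscope is bumped (over 4 N) (contact force between microscope and anything else above 4 N).
It fails at once if the slide tray, slide box, stain bottle or eyepiece jar is moved more than 20 mm or tipped (distance of any of slide_tray, slide_box, stain_bottle, eyepiece_jar from where it was at the start of the episode above 0.02 m or angle between any of slide_tray, slide_box, stain_bottle, eyepiece_jar's own z axis and vertical above 0.35 rad).
It also fails if it takes over 62 s, if anything falls off the work surface, if the arm or the gripper's body presses on something with over 40 N, if the wrist force passes 120 N, or if a joint passes its speed limit or range.

### The arm

A 6-joint arm with a two-finger parallel gripper is mounted at the origin on the work surface. World frame = base frame: x ahead of the robot, y to its left, z up, the work surface at z = 0. Lengths are in mm, angles in rad, forces in N, time in s.
With the tool pointing down it reaches from about 300 to 850 mm from the base axis. Payload 4.2 kg.
Tool frame: the origin (TCP) lies on the centre line of the jaws, within the pads' length; the fingertips stand 17 mm ahead of it and the grasp point (between the pads) lies 2 mm behind it; z points along the fingers, x is the direction in which the jaws open and shut, and the axes are right-handed (so a half turn about z gives the same grasp; the last joint's range is limited). The gripper opens to 91 mm and grips with 3 to 60 N. Pads are 32 mm wide; open, the fingers measure 118 mm over their backs; the gripper's body (76 mm by 178 mm) begins 60 mm behind the grasp point.
Start: joints at [1.224, 0.32, 1.565, -0, 1.257, -0.02], TCP at [184.585, 544.582, 230.976] pointing down, gripper open.
Joint ranges: [-3.11, 3.11], [-0.84, 2.01], [0.21, 2.61], [-1.34, 4.49], [0.05, 2.63], [-2.56, 2.56]. Speed limits (rad/s): [2.57, 2.57, 3.14, 3.14, 3.14, 3.14].

### API

Orientations are given as a rotation vector (axis times angle).
In Python, from plant import r gives the robot as it stands.
- The arm moves only by the tool drive_tool, never from a script. Its argument "deltas" is a list of rows, each a list of 3 entries, a list of its own where there are three numbers: the shift along the tool's x, y, z scaled (see below), then the turn about the tool's z scaled (see below), then the finger opening in mm, from 0 to 91.2. In form: [[[tx, ty, tz], turn, jaw], ...]. A call has 1 to 10 rows; each row shifts and turns the commanded pose from where the row before left it, along the tool's axes as they then stand; what a row does not reach is not made up. The controller multiplies each number of a shift by 0.04 m and each number of a turn by 60 degrees. A row lasts 1/10 s, in which the tool goes at most 50 mm and 8.59 degrees, less where a joint would pass 70% of its speed; a pose out of reach is approached as far as the arm can. A call with a number of a shift or a turn outside -1 to 1 is refused whole. A call with a gripper value outside its range is refused whole. The fingers move at their own pace and stop on an object; "grip_force" is the grip in N (left out, the last holds). Time passes only in rows, so rows that do not move let the fingers close. It gives the time, the measured TCP pose, the force and the opening at its end, in the units of the state.
- r.read_state(): the state, without advancing time (a new reading comes with each control period).
- r.read_camera(name): name is "scene" or "top"; returns the picture (400x640x3 uint8, blue, green, red); there is no depth.
- r.camera_params(name): a dict with "fx", "fy", "cx", "cy" (pixels), "position" and "attitude" of the camera in the world. Camera axes: x right, y down, z forward; pixel columns grow to the right and rows downward; lengths in mm; the calibration is good to about 2 mm. A picture is of the moment at which its call begins. camera_params takes no time and is no camera call.
- r.sign_off(): hands the job in, once; it reports no verdict.
The state is a dict: "time_s": time; "q": joint angles; "qvel": joint speeds; "tau": joint torques, N m; "tool_pos": TCP position; "eef_rot": TCP orientation; "ft_force": force on the tool from outside, world axes, zero at the start; "moment": the same for the moment, N m; "grip_width": finger opening in mm.
Only numpy, scipy, OpenCV 4.12 (cv2) and the standard library are available. Lean on these libraries where they do the work, as an engineer would, in place of code of your own. Each camera call takes 0.05 s, during which the arm holds its last target. There are 200 camera calls.

## Working session

There is one attempt and no reset: what is moved stays moved. The work goes in short steps, Python scripts to look and compute and a tool call to move; the robot and the scene stay as the last step left them, time stands still between calls to the robot, and variables do not carry over. Pictures are saved under pics/ and viewed, about 8 in all and at most 12, crops included, and the job is handed in when it is done.

Besides the shell and the picture viewer there is one more tool, called after "Request:" as name(argument=value, ...), one argument or row to a line, values as JSON. drive_tool: Moves the arm, as the interface text tells. Its arguments: {"type":"object","properties":{"deltas":{"type":"array","items":{"type":"array"}},"grip_force":{"type":"number"}},"required":["deltas"]}

```bash
mkdir -p pics; ls; python3 - <<'E'
from plant import r
import cv2,json
for n in ("scene","top"):
    cv2.imwrite(f"pics/{n}0.png",r.read_camera(n)); print(n,r.camera_params(n))
print(r.read_state())
E
```

```text
pics
scene {'fx': 382.206748117354, 'fy': 382.206748117354, 'cx': 320.9180400586328, 'cy': 199.64733773761844, 'position': array([1202.58996954,  -88.68515466,  894.29646308]), 'attitude': array([-1.96011893, -1.66989242,  0.59162261])}
top {'fx': 404.0595703615801, 'fy': 404.0595703615801, 'cx': 318.6781475678797, 'cy': 207.9217164930498, 'position': array([ 515.88223384,   15.83336795, 1108.58784686]), 'attitude': array([-2.20473694,  2.2045443 , -0.07772816])}
{'time_s': 0.1, 'q': array([ 1.22399068e+00,  3.20209664e-01,  1.56550770e+00,  2.15795564e-06,
        1.25744845e+00, -1.99866708e-02]), 'qvel': array([-0.00099158, -0.00172492, -0.00195143, -0.00018937,  0.00045422,
       -0.0002818 ]), 'tau': array([ 3.23235681e-04, -4.13332450e+01, -2.32512599e+01,  7.29032233e-02,
        4.21290763e-02, -6.34322487e-05]), 'tool_pos': array([184.44163721, 544.17108334, 230.23402421]), 'eef_rot': array([ 2.55251687e+00,  1.82993765e+00, -2.03794822e-03]), 'ft_force': array([-0.48254522,  0.64837925,  0.12875716]), 'moment': array([-0.04264455,  0.00801538,  0.01281353]), 'grip_width': 91.19264172641536}
```

View pics/scene0.png

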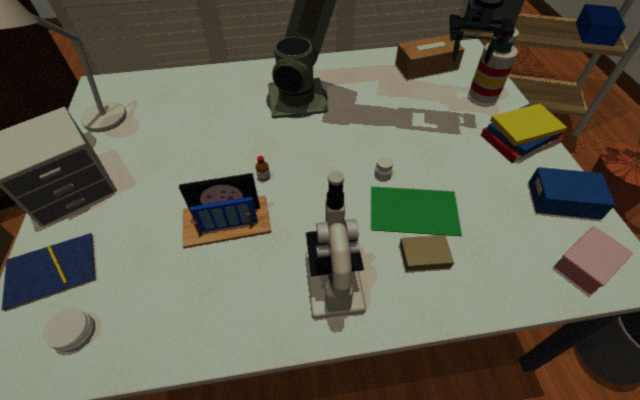

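View pics/top0.png

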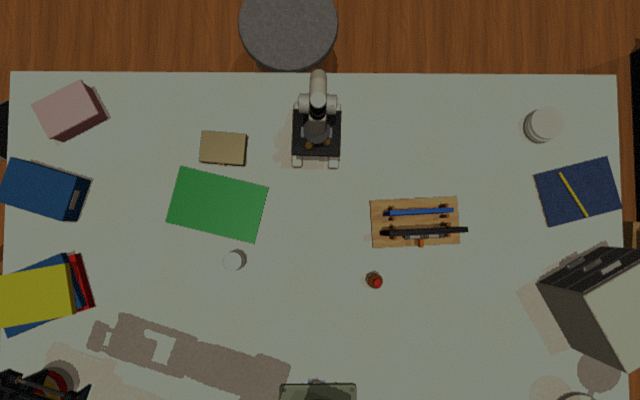

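The top view shows the mat on the left (corners about (182,167), (268,185), (256,242), (167,208)). The rack is on the right (370–460, 197–248), with the display's black edge at row ~231 and the orange loop at about (421,242). The microscope stands at (317,120), the jar at (233,260) and the bottle at (375,282).

```bash
cat > h.py <<'E'
import numpy as np,cv2
from scipy.spatial.transform import Rotation as R
from plant import r
def ray(n,uv):
    c=r.camera_params(n);d=np.array([(uv[0]-c['cx'])/c['fx'],(uv[1]-c['cy'])/c['fy'],1.])
    return np.array(c['position']),R.from_rotvec(c['attitude']).apply(d)
def onz(n,uv,z):
    p,d=ray(n,uv);return p+d*(z-p[2])/d[2]
def two(a,b):
    p,d=ray('scene',a);q,e=ray('top',b);d/=np.linalg.norm(d);e/=np.linalg.norm(e)
    s=np.linalg.lstsq(np.c_[d,-e],q-p,rcond=None)[0];x,y=p+s[0]*d,q+s[1]*e
    return (x+y)/2,np.linalg.norm(x-y)
def proj(n,P):
    c=r.camera_params(n);x=R.from_rotvec(c['attitude']).inv().apply(np.array(P)-c['position'])
    return np.array([c['fx']*x[0]/x[2]+c['cx'],c['fy']*x[1]/x[2]+c['cy']])
def blobs(im,lo,hi,box=None,amin=8):
    m=cv2.inRange(cv2.cvtColor(im,cv2.COLOR_BGR2HSV),lo,hi)
    if box:
        k=np.zeros_like(m);k[box[1]:box[3],box[0]:box[2]]=1;m*=k
    cs=cv2.findContours(m,cv2.RETR_EXTERNAL,cv2.CHAIN_APPROX_NONE)[0]
    return sorted([c for c in cs if cv2.contourArea(c)>=amin],key=cv2.contourArea,reverse=True)
E
python3 - <<'E'
from h import *
np.set_printoptions(precision=1,suppress=True)
t=cv2.imread('pics/top0.png');s=cv2.imread('pics/scene0.png')
for n,im in(('top',t),('scene',s)):
    c=blobs(im,(50,100,50),(75,255,255))[0]
    mr=cv2.minAreaRect(c);print(n,'mat',onz(n,mr[0],4)[:2],mr)
    q=cv2.approxPolyDP(c,6,True)[:,0];print([onz(n,p,4)[:2] for p in q])
box=(355,180,480,260)
c=blobs(t,(8,60,60),(25,200,255),box)
print('rack pieces',[ (cv2.contourArea(x),cv2.boundingRect(x)) for x in c])
pts=np.vstack(c[:]);mr=cv2.minAreaRect(pts);print('rack',mr,[onz('top',p,12)[:2] for p in cv2.boxPoints(mr)])
c=blobs(t,(0,0,0),(180,255,45),box);print([(cv2.contourArea(x),cv2.minAreaRect(x)) for x in c[:3]])
mr=cv2.minAreaRect(c[0]);print('disp top',onz('top',mr[0],152),[onz('top',p,152)[:2] for p in cv2.boxPoints(mr)])
c=blobs(t,(100,120,60),(125,255,255),box);print('tray',[(cv2.contourArea(x),cv2.minAreaRect(x)) for x in c[:3]], onz('top',cv2.minAreaRect(c[0])[0],117))
a=np.hstack([cv2.resize(t[185:260,355:480],None,fx=5,fy=5,interpolation=2)])
b=cv2.resize(s[140:250,170:290],None,fx=5,fy=5,interpolation=2)
cv2.imwrite('pics/c1.png',a);cv2.imwrite('pics/c2.png',b)
E
```

```text
top mat [582.5 272.8] ((216.68084716796875, 204.26373291015625), (91.40608215332031, 57.740028381347656), 13.79948616027832)
[array([687.2, 371.2]), array([536.9, 409.1]), array([479.8, 173.2]), array([627.2, 136.2])]
scene mat [590.2 278.1] ((415.9172668457031, 210.9069061279297), (90.84297180175781, 43.865352630615234), 3.3664608001708984)
[array([481. , 174.4]), array([631.1, 137.8]), array([689.7, 372.3]), array([540. , 409.7])]
rack pieces [(3222.5, (370, 196, 90, 52))]
rack ((414.32232666015625, 222.53475952148438), (49.6526985168457, 88.16619873046875), 87.0643310546875) [array([ 594. , -142.5]), array([ 606.6, -384.5]), array([ 471.2, -389. ]), array([ 459.3, -148.5])]
[(464.0, ((423.45233154296875, 230.14154052734375), (12.20340633392334, 87.19888305664062), 86.8201675415039)), (20.5, ((387.75, 212.24998474121094), (5.65685510635376, 10.606602668762207), 45.0))]
disp top [ 512.3 -251.5  152. ] [array([ 521.1, -147. ]), array([ 532.6, -355.2]), array([ 503.6, -356.3]), array([ 492.3, -148.3])]
tray [(229.0, ((421.4381408691406, 211.13917541503906), (5.131065368652344, 63.16205596923828), 87.39744567871094))] [ 559.1 -256.9  117. ]
```

View pics/c1.png

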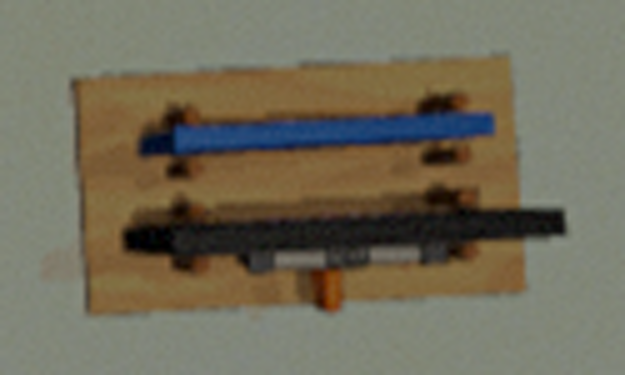

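View pics/c2.png

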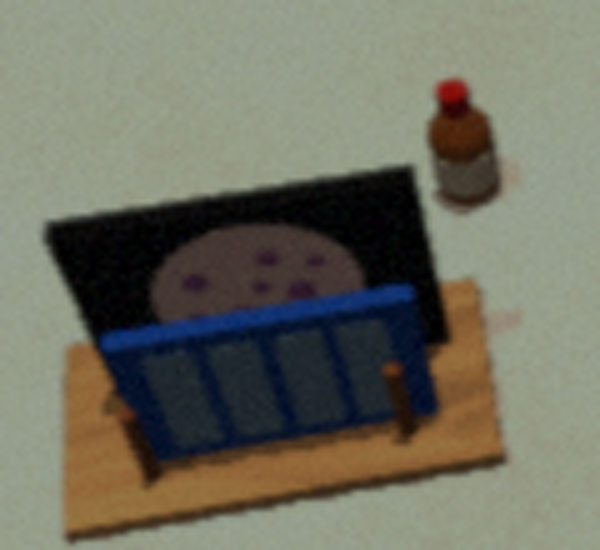

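In the crop, the display's top face runs from (175,240) to (565,221), with the hinge and the loop (325,290) below it. The scene crop shows the screen towards the far side, with top corners (45,225) and (412,168). Next I'll triangulate these.

```bash
python3 - <<'E'
from h import *
np.set_printoptions(precision=1,suppress=True)
T=lambda x,y:((x-2)/5+355,(y-2)/5+185); S=lambda x,y:((x-2)/5+170,(y-2)/5+140)
L=two(S(412,167),T(175,253));Rr=two(S(45,223),T(565,236));print('top back corners',L,Rr)
print('screen side',[onz('top',T(*p),152)[:2] for p in((175,226),(565,208))])
a,b=L[0],Rr[0];print('yaw',np.degrees(np.arctan2(-(a-b)[0],(a-b)[1])),'len',np.linalg.norm(a-b))
t=cv2.imread('pics/top0.png');s=cv2.imread('pics/scene0.png')
c=blobs(t,(5,150,60),(16,255,255),(410,235,432,250),3)
print('loop',[(cv2.boundingRect(x)) for x in c], [onz('top',T(330,y),z) for y,z in((308,95),(308,69),(290,95))])
y=np.radians(3);
print('tray',two(S(412,292),T(175,130)))
print('bottle cap',two(S(452,92),(375.5,282)))
for n,p in(('jar',(233,260)),('bottle',(375,282))): print(n,onz('top',p,70))
w=blobs(t,(0,0,0),(180,255,55),(285,95,345,165))
print('scope stage',cv2.boundingRect(w[0]),onz('top',cv2.minAreaRect(w[0])[0],130)); print('scope feet',onz('top',(299,165),10),onz('top',(333,165),10),onz('top',(334,290),10))
E
```

```text
top back corners (array([ 500.5, -169.9,  150.1]), np.float64(2.0881744332913046)) (array([ 508.3, -358. ,  149.5]), np.float64(0.020736822817080457))
screen side [array([ 513.2, -170.7]), array([ 521.7, -357.3])]
yaw 2.3920524855353444 len 188.22772452711783
loop [(415, 239, 9, 8)] [array([ 471.9, -259.6,   95. ]), array([ 470.7, -266.7,   69. ]), array([ 480.9, -259.7,   95. ])]
tray (array([ 560.3, -176.8,  119.8]), np.float64(1.3602853275892097))
bottle cap (array([ 381.3, -148.6,   83.1]), np.float64(2.6921808677353085))
jar [436.3 214.3  70. ]
bottle [ 379.7 -148.    70. ]
scope stage (292, 104, 49, 53) [757.3   3.6 130. ]
scope feet [689.9  48.6  10. ] [690.1 -44.5  10. ] [350.8 -46.4  10. ]
```

Request:
drive_tool(
  deltas=[
    [[0,0,0],-0.119,91],
    [[0,0,0],-0.119,91],
    [[0,0,0],-0.119,91],
    [[-0.855,0.231,0],0,91],
    [[-0.855,0.231,0],0,91],
    [[-0.855,0.231,0],0,91],
    [[-0.855,0.231,0],0,91],
    [[-0.855,0.231,0],0,91],
    [[-0.855,0.231,0],0,91],
    [[-0.855,0.231,0],0,91],
  ],
)

```text
time_s: 1.1
tool_pos: [260.4, 306.9, 230.7]
eef_rot: [2.168, 2.273, -0.001]
ft_force: [-0.8, -0.3, 0.7]
grip_width: 91.0
```

Request:
drive_tool(
  deltas=[
    [[-0.855,0.231,0],0,91],
    [[-0.855,0.231,0],0,91],
    [[-0.855,0.231,0],0,91],
    [[-0.855,0.231,0],0,91],
    [[-0.855,0.231,0],0,91],
    [[-0.855,0.231,0],0,91],
    [[-0.855,0.231,0],0,91],
    [[-0.855,0.231,0],0,91],
    [[-0.855,0.231,0],0,91],
    [[-0.855,0.231,0],0,91],
  ],
)

```text
time_s: 2.1
tool_pos: [368.8, -30.3, 230.8]
eef_rot: [-2.169, -2.273, -0.0]
ft_force: [1.3, 0.3, 0.1]
grip_width: 91.0
```

Request:
drive_tool(
  deltas=[
    [[-0.855,0.231,0],0,60],
    [[-0.855,0.231,0],0,60],
    [[-0.855,0.231,0],0,60],
    [[-0.855,0.231,0],0,60],
    [[0,0,0],0,60],
    [[0,0,0],0,60],
  ],
  grip_force=15,
)

```text
time_s: 2.7
tool_pos: [411.8, -163.9, 230.3]
eef_rot: [-2.169, -2.27, 0.0]
ft_force: [-0.1, 0.3, -0.5]
grip_width: 60.4
```

```bash
cat >> h.py <<'E'
def st():
    s=r.read_state();M=R.from_rotvec(s['eef_rot']).as_matrix()
    print(round(s['time_s'],2),'pos',np.round(s['tool_pos'],1),'yaw',round(np.degrees(np.arctan2(M[1,0],M[0,0])),2),'down',np.round(M[:,2],3),'F',np.round(s['ft_force'],1),'w',round(s['grip_width'],1),'q',np.round(s['q'],2));return s['tool_pos'],M
def go(target):
    p,M=st();print('delta units',np.round(M.T@(np.array(target)-p)/40,3))
E
python3 -c "
from h import *;go([440,-265.5,74]);go([462,-265.5,74])"
```

```text
2.7 pos [ 411.8 -163.9  230.3] yaw 92.6 down [-0.002  0.001 -1.   ] F [-0.1  0.3 -0.5] w 60.4 q [-0.41  0.11  1.84  0.    1.19 -2.02]
delta units [-2.575  0.596  3.904]
2.7 pos [ 411.8 -163.9  230.3] yaw 92.6 down [-0.002  0.001 -1.   ] F [-0.1  0.3 -0.5] w 60.4 q [-0.41  0.11  1.84  0.    1.19 -2.02]
delta units [-2.6    1.146  3.903]
```

Request:
drive_tool(
  deltas=[
    [[-0.858,0.16,0],0,50],
    [[-0.858,0.16,0],0,50],
    [[-0.858,0.16,0],0,50],
    [[0,0,0.78],0,50],
    [[0,0,0.78],0,50],
    [[0,0,0.78],0,50],
    [[0,0,0.78],0,50],
    [[0,0,0.78],0,50],
    [[0,0,0],0,50],
    [[0,0,0],0,50],
  ],
)

```text
time_s: 3.7
tool_pos: [436.3, -264.7, 75.3]
eef_rot: [-2.167, -2.274, -0.0]
ft_force: [0.7, 0.3, 0.5]
grip_width: 50.0
```

```bash
python3 - <<'E'
from h import *
go([462,-265.5,74])
t=r.read_camera('top');cv2.imwrite('pics/t1.png',cv2.resize(t[185:290,355:480],None,fx=5,fy=5,interpolation=2))
s=r.read_camera('scene');cv2.imwrite('pics/s1.png',cv2.resize(s[110:250,160:300],None,fx=4,fy=4,interpolation=2))
E
```

```text
3.7 pos [ 436.3 -264.7   75.3] yaw 92.76 down [-0.001  0.001 -1.   ] F [0.7 0.3 0.5] w 50.0 q [-0.57  0.37  1.93  0.    0.84 -2.19]
delta units [-0.05   0.641  0.033]
```

View pics/t1.png

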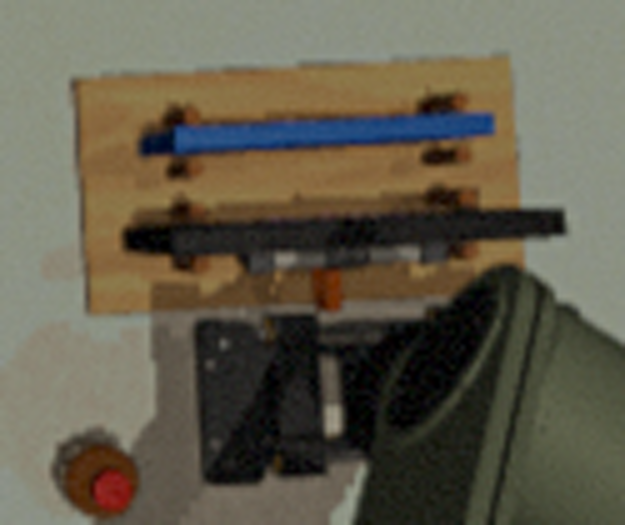

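The gripper sits just short of the loop (about (328,290)) and is centred on it, with the panel clear. Now I'll ease in.

Request:
drive_tool(
  deltas=[
    [[0,0.22,0],0,50],
    [[0,0.22,0],0,50],
    [[0,0.15,0],0,50],
    [[0,0.07,0],0,50],
    [[0,0,0],0,50],
  ],
)

```text
time_s: 4.3
tool_pos: [463.2, -264.4, 74.9]
eef_rot: [2.168, 2.273, 0.0]
ft_force: [-0.4, -0.6, 0.3]
grip_width: 49.7
```

Request:
drive_tool(
  deltas=[
    [[0,0,0],0,0],
    [[0,0,0],0,0],
    [[0,0,0],0,0],
    [[0,0,0],0,0],
    [[0,0,0],0,0],
    [[0,0,0],0,0],
  ],
  grip_force=15,
)

```text
time_s: 4.9
tool_pos: [462.5, -264.5, 74.9]
eef_rot: [2.169, 2.273, -0.0]
ft_force: [0.7, -0.5, 0.7]
grip_width: 9.6
```

```bash
python3 -c "
from h import *;st()"
```

```text
4.9 pos [ 462.5 -264.5   74.9] yaw 92.69 down [ 0. -0. -1.] F [ 0.7 -0.5  0.7] w 9.6 q [-0.54  0.4   1.88 -0.    0.86 -2.16]
```

Request:
drive_tool(
  deltas=[
    [[0,-0.063,-0.058],0,0],
    [[0,-0.058,-0.063],0,0],
    [[0,-0.053,-0.068],0,0],
    [[0,-0.045,-0.073],0,0],
    [[0,0,0],0,0],
  ],
  grip_force=20,
)

```text
time_s: 5.4
tool_pos: [453.4, -264.6, 85.6]
eef_rot: [-2.168, -2.272, -0.0]
ft_force: [1.8, 0.5, -5.6]
grip_width: 9.5
```

Request:
drive_tool(
  deltas=[
    [[0,-0.04,-0.075],0,0],
    [[0,-0.033,-0.078],0,0],
    [[0,-0.025,-0.083],0,0],
    [[0,-0.02,-0.083],0,0],
    [[0,-0.01,-0.085],0,0],
    [[0,0,-0.05],0,0],
    [[0,0,0],0,0],
  ],
)

```text
time_s: 6.1
tool_pos: [446.7, -265.1, 103.7]
eef_rot: [-2.166, -2.272, 0.004]
ft_force: [-6.9, -1.6, -3.1]
grip_width: 9.0
```

```bash
python3 - <<'E'
from h import *
st()
t=r.read_camera('top');cv2.imwrite('pics/t2.png',cv2.resize(t[185:290,355:480],None,fx=5,fy=5,interpolation=2))
E
```

```text
6.1 pos [ 446.7 -265.1  103.7] yaw 92.74 down [-0.004  0.    -1.   ] F [-6.9 -1.6 -3.1] w 9.0 q [-0.56  0.35  1.87 -0.    0.92 -2.17]
```

View pics/t2.png

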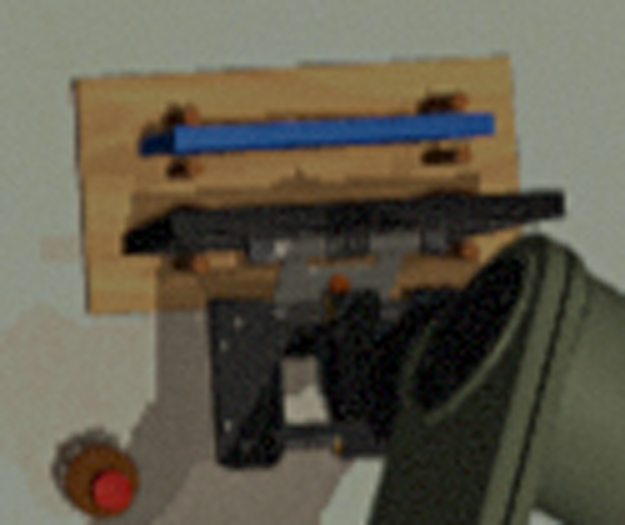

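The leg now stands out behind the panel, with the loop at about (340,285) clear of the hinge. The loop pushes the tool outward (-7 N), so the kickstand looks past centre. Releasing it.

Request:
drive_tool(
  deltas=[
    [[0,0,0],0,45],
    [[0,0,0],0,45],
    [[0,0,0],0,45],
    [[0,0,0],0,45],
    [[0,-0.3,-0.3],0,45],
    [[0,-0.5,-0.7],0,45],
    [[0,-0.5,-1],0,45],
    [[0,-0.3,-1],0,45],
    [[0,0,-1],0,45],
    [[0,0,0],0,45],
  ],
)

```text
time_s: 7.15
tool_pos: [386.1, -269.7, 270.1]
eef_rot: [2.16, 2.263, 0.003]
ft_force: [0.4, 0.7, -0.1]
grip_width: 45.2
```

```bash
python3 - <<'E'
from h import *
st()
t=r.read_camera('top');s=r.read_camera('scene')
a=cv2.resize(t[185:260,355:480],None,fx=5,fy=5,interpolation=2)
b=cv2.resize(s[140:250,170:295],None,fx=5,fy=5,interpolation=2)
cv2.imwrite('pics/t3.png',cv2.resize(np.vstack([a,b]),None,fx=.64,fy=.64,interpolation=cv2.INTER_AREA))
E
```

```text
7.15 pos [ 386.1 -269.7  270.1] yaw 92.66 down [ 0.011 -0.008 -1.   ] F [ 0.4  0.7 -0.1] w 45.2 q [-0.63  0.12  1.73  0.    1.28 -2.25]
```

View pics/t3.png

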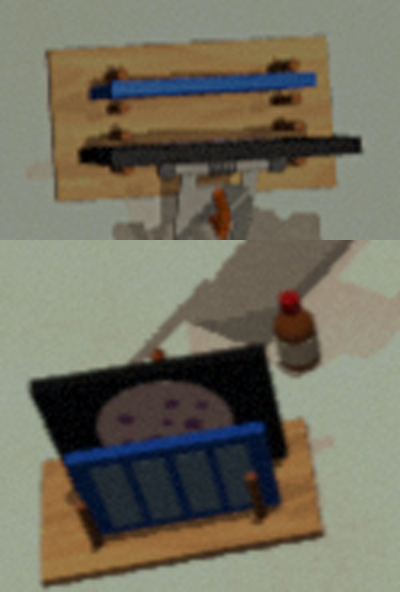

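The kickstand is out: the loop reaches down to about (221,235) in the picture and is also visible above the panel in the scene view. The panel's top is nearly where it was. I'll check the angle numerically.

```bash
python3 - <<'E'
from h import *
np.set_printoptions(precision=1,suppress=True)
t=r.read_camera('top');s=r.read_camera('scene')
c=blobs(t,(3,140,60),(18,255,255),(405,240,440,275),3);print([cv2.boundingRect(x) for x in c])
c2=blobs(s,(3,140,60),(18,255,255),(200,165,235,180),3);print([cv2.boundingRect(x) for x in c2])
# predicted display frame
yaw=np.radians(2.6);O=np.array([509.5,-264.5,12]);X=np.array([np.cos(yaw),np.sin(yaw),0]);
for th in (.46,.7,.92):
    a=np.arctan2(25,38)+th; P=O-X*12+[0,0,95]-X*45.5*np.sin(a)-[0,0,45.5*np.cos(a)]
    u=-X*np.sin(th)-np.array([0,0,np.cos(th)])   # along leg
    print(th,'bar mid top',proj('top',P),'bar ends',proj('top',P+u*12),proj('top',P-u*12),'scene upper',proj('scene',P-u*14), 'foot',proj('top',O-X*12+[0,0,95]+u*87.5))
go([510,-264.5,230])
cv2.imwrite('pics/t4.png',cv2.resize(t[200:290,380:470],None,fx=5,fy=5,interpolation=2))
E
```

```text
[(420, 244, 7, 16), (405, 241, 6, 5), (417, 240, 10, 2)]
[(217, 174, 4, 4)]
0.46 bar mid top [422.3 251.4] bar ends [421.3 253.2] [423.4 249.5] scene upper [219.1 180.7] foot [416.6 250.1]
0.7 bar mid top [423.5 253.3] bar ends [422.7 256.2] [424.4 250.4] scene upper [218.4 178.4] foot [418.1 256.9]
0.92 bar mid top [424.7 254.3] bar ends [424.1 257.9] [425.3 250.6] scene upper [217.8 176.6] foot [419.8 262.4]
7.35 pos [ 383.9 -267.5  262.7] yaw 92.69 down [-0.  0. -1.] F [-0.7 -0.   0.2] w 44.9 q [-0.6  0.1  1.7  0.   1.3 -2.2]
delta units [-0.1  3.2  0.8]
```

View pics/t4.png

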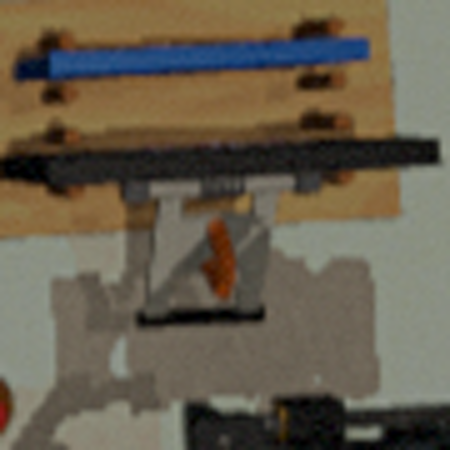

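The foot bar is at (200,316), i.e. pixel (420,263), matching the prediction for 0.92 rad: locked open. Turning for the panel grasp.

Request:
drive_tool(
  deltas=[
    [[0,0,0],0.1364,50],
    [[0,0,0],0.1364,50],
    [[0,0,0],0.1364,50],
    [[0,0,0],0.1364,50],
    [[0,0,0],0.1364,50],
    [[0,0,0],0.1364,50],
    [[0,0,0],0.1364,50],
    [[0,0,0],0.1364,50],
    [[0,0,0],0.1364,50],
    [[0,0,0],0.1364,50],
  ],
)

```text
time_s: 8.35
tool_pos: [384.1, -267.5, 261.7]
eef_rot: [-3.125, -0.288, 0.005]
ft_force: [-0.1, -0.4, -0.7]
grip_width: 49.9
```

Request:
drive_tool(
  deltas=[
    [[0,0,0],0.136,50],
    [[0.6,0,0],0,50],
    [[0.6,0,0],0,50],
    [[0.6,0,0],0,50],
    [[0.6,0,0],0,50],
    [[0.6,0,0],0,50],
    [[0,0,0],0,50],
    [[0,0,0],0,50],
  ],
)

```text
time_s: 9.15
tool_pos: [503.9, -261.9, 261.7]
eef_rot: [-3.139, -0.075, 0.006]
ft_force: [-1.1, -0.1, 0.1]
grip_width: 49.9
```

```bash
python3 -c "
from h import *;go([509.5,-264.5,139])"
```

```text
9.15 pos [ 503.9 -261.9  261.7] yaw 2.74 down [-0.004  0.002 -1.   ] F [-1.1 -0.1  0.1] w 49.9 q [-0.5   0.29  1.52 -0.    1.33 -0.55]
delta units [0.149 0.077 3.066]
```

Request:
drive_tool(
  deltas=[
    [[0.14,0.07,0.3],0,50],
    [[0,0,0.6],0,50],
    [[0,0,0.6],0,50],
    [[0,0,0.6],0,50],
    [[0,0,0.5],0,50],
    [[0,0,0.3],0,50],
    [[0,0,0.15],0,50],
    [[0,0,0],0,50],
    [[0,0,0],0,50],
  ],
)

```text
time_s: 10.05
tool_pos: [510.8, -265.3, 142.3]
eef_rot: [3.14, 0.074, 0.002]
ft_force: [0.8, -0.1, 1.3]
grip_width: 49.8
```

Request:
drive_tool(
  deltas=[
    [[0,0,0],0,30],
    [[0,0,0],0,22],
    [[0,0,0],0,18],
    [[0,0,0],0,10],
    [[0,0,0],0,5],
    [[0,0,0],0,5],
    [[0,0,0],0,5],
  ],
  grip_force=40,
)

```text
time_s: 10.75
tool_pos: [510.2, -265.0, 141.7]
eef_rot: [-3.141, -0.074, 0.001]
ft_force: [-0.8, 0.7, 1.4]
grip_width: 14.0
```

```bash
python3 -c "
from h import *;st()"
```

```text
10.75 pos [ 510.2 -265.   141.7] yaw 2.7 down [-0.  0. -1.] F [-0.8  0.7  1.4] w 14.0 q [-0.5   0.39  1.7  -0.    1.06 -0.55]
```

Request:
drive_tool(
  deltas=[
    [[0,0,-0.15],0,5],
    [[0,0,-0.3],0,5],
    [[0,0,-0.5],0,5],
    [[0,0,-0.6],0,5],
    [[0,0,-0.6],0,5],
    [[0,0,-0.5],0,5],
    [[0,0,-0.2],0,5],
    [[0,0,0],0,5],
  ],
)

```text
time_s: 11.55
tool_pos: [510.7, -265.1, 256.7]
eef_rot: [3.14, 0.074, 0.003]
ft_force: [0.4, 0.1, -6.2]
grip_width: 13.7
```

```bash
python3 - <<'E'
from h import *
st()
s=r.read_camera('scene');t=r.read_camera('top')
cv2.imwrite('pics/s5.png',np.hstack([cv2.resize(s[60:260,140:300],None,fx=2.5,fy=2.5),cv2.resize(t[120:320,320:480],None,fx=2.5,fy=2.5)]))
E
```

```text
11.55 pos [ 510.7 -265.1  256.7] yaw 2.7 down [ 0.002 -0.001 -1.   ] F [ 0.4  0.1 -6.2] w 13.7 q [-0.5   0.3   1.52  0.    1.31 -0.55]
```

View pics/s5.png

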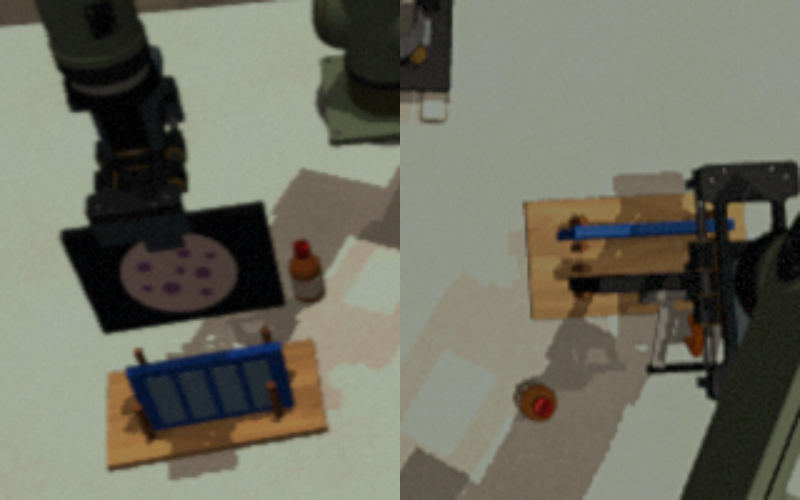

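The display is held level in the air (scene view: bottom edge from (105,330) to (285,300), parallel to the rack), kickstand open, tray untouched. Carrying it across.

Request:
drive_tool(
  deltas=[
    [[-0.3,-0.2,0],0,5],
    [[-0.4,-0.4,0],0,5],
    [[0,-0.6,0],0,5],
    [[0,-0.7,0],0,5],
    [[0,-0.7,0],0,5],
    [[0,-0.7,0],0,5],
    [[0,-0.7,0],0,5],
    [[0,-0.7,0],0,5],
    [[0,-0.7,0],0,5],
    [[0,-0.7,0],0,5],
  ],
)

```text
time_s: 12.65
tool_pos: [469.8, -21.4, 254.2]
eef_rot: [-3.14, -0.074, 0.005]
ft_force: [0.1, 0.3, -5.7]
grip_width: 13.8
```

Request:
drive_tool(
  deltas=[
    [[0,-0.7,0],0,5],
    [[0,-0.7,0],0,5],
    [[0,-0.7,0],0,5],
    [[0,-0.7,0],0.04,5],
    [[0,-0.7,0],0.04,5],
    [[0,-0.7,0],0.04,5],
    [[0,-0.7,0],0.04,5],
    [[0,-0.6,0],0.04,5],
    [[0,-0.4,0],0.04,5],
    [[0,-0.2,0],0.043,5],
  ],
)

```text
time_s: 13.65
tool_pos: [475.2, 221.9, 253.9]
eef_rot: [3.116, -0.391, -0.004]
ft_force: [-0.4, -0.0, -5.2]
grip_width: 13.9
```

```bash
python3 -c "
from h import *;go([631.5,261,252])"
```

```text
13.65 pos [475.2 221.9 253.9] yaw -14.3 down [-0.003 -0.001 -1.   ] F [-0.4 -0.  -5.2] w 13.9 q [0.41 0.23 1.64 0.   1.28 0.66]
delta units [ 3.546 -1.912  0.034]
```

Request:
drive_tool(
  deltas=[
    [[0.2,-0.1,0],0,5],
    [[0.4,-0.2,0],0,5],
    [[0.55,-0.3,0],0,5],
    [[0.6,-0.3,0],0,5],
    [[0.6,-0.3,0],0,5],
    [[0.5,-0.3,0],0,5],
    [[0.4,-0.2,0],0,5],
    [[0.25,-0.12,0],0,5],
    [[0,0,0],0,5],
    [[0,0,0],0,5],
  ],
)

```text
time_s: 14.65
tool_pos: [629.1, 255.9, 254.2]
eef_rot: [3.116, -0.39, -0.004]
ft_force: [-0.5, -0.3, -5.4]
grip_width: 13.8
```

```bash
python3 -c "
from h import *;go([631.5,261,136])"
```

```text
14.65 pos [629.1 255.9 254.2] yaw -14.29 down [-0.003 -0.001 -1.   ] F [-0.5 -0.3 -5.4] w 13.8 q [ 0.37  0.48  1.26 -0.    1.41  0.62]
delta units [ 0.034 -0.144  2.955]
```

Request:
drive_tool(
  deltas=[
    [[0.03,-0.14,0.2],0,5],
    [[0,0,0.4],0,5],
    [[0,0,0.5],0,5],
    [[0,0,0.5],0,5],
    [[0,0,0.5],0,5],
    [[0,0,0.35],0,5],
    [[0,0,0.2],0,5],
    [[0,0,0.1],0,5],
    [[0,0,0],0,5],
    [[0,0,0],0,5],
  ],
)

```text
time_s: 15.65
tool_pos: [632.6, 262.1, 146.6]
eef_rot: [-3.116, 0.39, -0.003]
ft_force: [0.6, -0.2, -6.1]
grip_width: 13.6
```

```bash
python3 - <<'E'
from h import *
st()
s=r.read_camera('scene');t=r.read_camera('top')
cv2.imwrite('pics/s6.png',np.hstack([cv2.resize(s[110:280,340:500],None,fx=2.5,fy=2.5),cv2.resize(t[110:280,150:310],None,fx=2.5,fy=2.5)]))
E
```

```text
15.65 pos [632.6 262.1 146.6] yaw -14.28 down [ 0.002  0.001 -1.   ] F [ 0.6 -0.2 -6.1] w 13.6 q [0.38 0.55 1.41 0.   1.18 0.63]
```

View pics/s6.png

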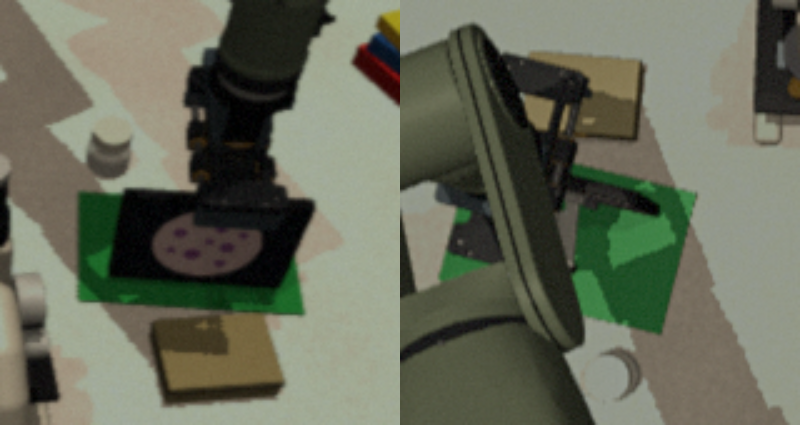

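The display hangs just above the mat (bottom edge from (110,275) to (280,288) in the left half), square with it and inside its outline; box and jar are clear. Lowering gently.

Request:
drive_tool(
  deltas=[
    [[0,0,0.08],0,5],
    [[0,0,0.06],0,5],
    [[0,0,0.05],0,5],
    [[0,0,0.05],0,5],
    [[0,0,0],0,5],
    [[0,0,0],0,5],
  ],
)

```text
time_s: 16.35
tool_pos: [632.0, 261.8, 135.9]
eef_rot: [-3.117, 0.391, 0.0]
ft_force: [-0.1, -0.1, -6.1]
grip_width: 14.0
```

Request:
drive_tool(
  deltas=[
    [[0,0,0.02],0,5],
    [[0,0,0.02],0,5],
    [[0,0,0],0,5],
  ],
)

```text
time_s: 16.65
tool_pos: [632.0, 261.8, 134.3]
eef_rot: [3.117, -0.391, -0.0]
ft_force: [-0.8, -0.3, -6.2]
grip_width: 14.3
```

Request:
drive_tool(
  deltas=[
    [[0,0,0.02],0,5],
    [[0,0,0.02],0,5],
    [[0,0,0],0,5],
  ],
)

```text
time_s: 16.95
tool_pos: [632.2, 261.8, 133.7]
eef_rot: [-3.117, 0.391, -0.001]
ft_force: [-1.1, -1.1, -0.1]
grip_width: 13.8
```

Contact: the weight has come off the wrist (-6 → 0 N). I'll loosen the jaws a little and walk the top back until the foot lands.

Request:
drive_tool(
  deltas=[
    [[0,0,0],0,16],
    [[0,0,0],0,19],
    [[0,0,0],0,23],
    [[0,0,0],0,27],
    [[-0.07,0,0],0,27],
    [[-0.07,0,0],0,27],
    [[-0.07,0,0],0,27],
    [[-0.07,0,0],0,27],
    [[-0.07,0,0],0,27],
    [[0,0,0],0,27],
  ],
)

```text
time_s: 17.95
tool_pos: [617.8, 265.5, 132.8]
eef_rot: [3.117, -0.39, -0.001]
ft_force: [-1.0, -0.3, 0.8]
grip_width: 27.0
```

Request:
drive_tool(
  deltas=[
    [[-0.07,0,0],0,27],
    [[-0.07,0,0],0,27],
    [[-0.07,0,0],0,27],
    [[-0.07,0,0],0,27],
    [[-0.07,0,0],0,27],
    [[-0.07,0,0],0,27],
    [[-0.07,0,0],0,27],
    [[0,0,0],0,27],
  ],
)

```text
time_s: 18.75
tool_pos: [599.0, 270.2, 132.8]
eef_rot: [3.117, -0.39, -0.001]
ft_force: [-0.4, 0.5, 0.5]
grip_width: 26.8
```

```bash
python3 - <<'E'
from h import *
st()
s=r.read_camera('scene');t=r.read_camera('top')
cv2.imwrite('pics/s7.png',np.hstack([cv2.resize(s[110:280,340:500],None,fx=2.5,fy=2.5),cv2.resize(t[110:280,150:310],None,fx=2.5,fy=2.5)]))
E
```

```text
18.75 pos [599.  270.2 132.8] yaw -14.27 down [-0.  0. -1.] F [-0.4  0.5  0.5] w 26.8 q [0.41 0.52 1.5  0.   1.12 0.66]
```

View pics/s7.png

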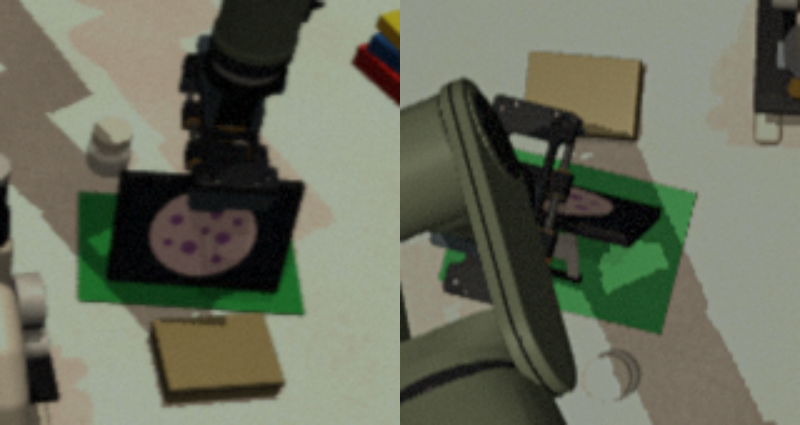

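The display is leaning back while its lower edge stays put ((108,280)–(278,292)). Continuing to the end, then releasing.

Request:
drive_tool(
  deltas=[
    [[-0.07,0,0],0,27],
    [[-0.07,0,0],0,27],
    [[-0.07,0,0],0,27],
    [[-0.07,0,0],0,27],
    [[-0.07,0,0],0,27],
    [[-0.07,0,0],0,27],
    [[-0.07,0,0],0,27],
    [[0,0,0],0,27],
    [[0,0,0],0,27],
  ],
)

```text
time_s: 19.75
tool_pos: [580.3, 275.0, 133.0]
eef_rot: [-3.117, 0.39, 0.0]
ft_force: [-1.8, -0.1, 1.3]
grip_width: 27.2
```

Request:
drive_tool(
  deltas=[
    [[0,0,0],0,34],
    [[0,0,0],0,45],
    [[0,0,0],0,55],
    [[0,0,-0.1],0,55],
    [[0,0,-0.2],0,55],
    [[0,0,-0.4],0,55],
    [[0,0,-0.6],0,55],
    [[0,0,-0.8],0,55],
    [[0,0,-0.8],0,55],
    [[0,0,0],0,55],
  ],
)

```text
time_s: 20.75
tool_pos: [582.8, 276.0, 255.2]
eef_rot: [-3.111, 0.39, -0.015]
ft_force: [-0.2, -0.1, 0.7]
grip_width: 55.1
```

Request:
drive_tool(
  deltas=[
    [[-0.4,-0.3,-0.3],0,55],
    [[-0.8,-0.4,0],0,55],
    [[-0.8,-0.8,0],0,55],
    [[-0.8,-0.8,0],0,55],
    [[-0.8,-0.8,0],0,55],
    [[-0.6,-0.8,0],0,55],
    [[0,-0.8,0],0,55],
    [[0,0,0],0,55],
    [[0,0,0],0,55],
  ],
)

```text
time_s: 21.65
tool_pos: [463.7, 498.6, 260.0]
eef_rot: [3.116, -0.389, -0.001]
ft_force: [-0.2, 0.1, -0.4]
grip_width: 55.1
```

```bash
python3 - <<'E'
from h import *
st()
s=r.read_camera('scene');t=r.read_camera('top')
cv2.imwrite('pics/s8.png',np.hstack([cv2.resize(s[140:260,350:480],None,fx=3,fy=3),cv2.resize(t[150:270,150:280],None,fx=3,fy=3)]))
E
```

```text
21.65 pos [463.7 498.6 260. ] yaw -14.23 down [-0.001 -0.002 -1.   ] F [-0.2  0.1 -0.4] w 55.1 q [ 0.8   0.48  1.24 -0.    1.42  1.05]
```

View pics/s8.png

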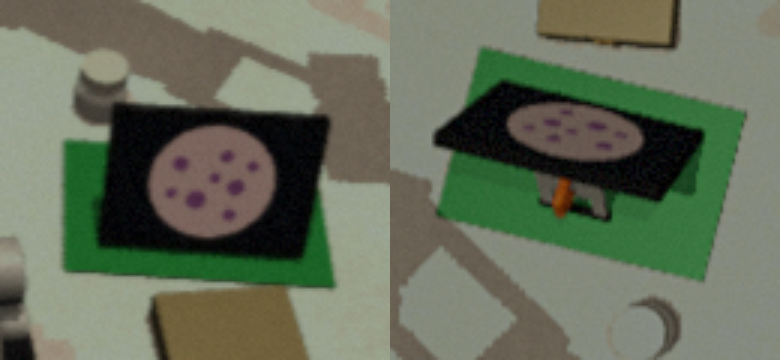

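The display stands leaning back on its kickstand, with the leg and loop visible behind it at (565,195). Both lower-edge ends are inside the mat, and box and jar are in place. Numeric check:

```bash
python3 - <<'E'
from h import *
np.set_printoptions(precision=1,suppress=True)
S=lambda x,y:((x-1)/3+350,(y-1)/3+140);T=lambda x,y:((x-391)/3+150,(y-1)/3+150)
C=np.array([584,273,4]);a=np.radians(-14.3);M=np.array([[np.cos(a),np.sin(a),0],[-np.sin(a),np.cos(a),0],[0,0,1]])
# lower front edge ends, top back corners
bl=two(S(303,258),T(502,82));br=two(S(97,245),T(704,131));tl=two(S(329,116),T(435,143));tr=two(S(115,102),T(660,200))
for n,p in(('front low +y',bl),('front low -y',br),('top +y',tl),('top -y',tr)):print(n,M@(p[0]-C),'gap',p[1])
m=(tl[0]+tr[0])/2-(bl[0]+br[0])/2;print('front-low to back-top tilt',np.degrees(np.arctan2(-(M@m)[0],m[2])),'(minus atan(14/140)=5.7)')
d=M@(tl[0]-tr[0]);print('yaw err',np.degrees(np.arctan2(d[0],d[1])))
print('foot',[M@(onz('top',T(*p),9)-C) for p in((538,210),(611,218))])
t=r.read_camera('top');t0=cv2.imread('pics/top0.png')
for n,p in(('jar',(233,260)),('bottle',(375,282)),('box',(223,148)),('tray',(421,211))):
    b=(p[0]-45,p[1]-25,p[0]+45,p[1]+25);k=t0[b[1]:b[3],b[0]:b[2]].astype(int);print(n,end=' ')
    f=t0[p[1]-14:p[1]+14,p[0]-20:p[0]+20];w=t[p[1]-22:p[1]+22,p[0]-28:p[0]+28]
    _,v,_,l=cv2.minMaxLoc(cv2.matchTemplate(w,f,cv2.TM_CCOEFF_NORMED));print('shift px',l[0]-8,l[1]-8,'score',round(v,2))
E
```

```text
front low +y [50.6 97.8  2.4] gap 3.2525117835704287
front low -y [ 52.7 -92.2   3.3] gap 0.8263823987986868
top +y [-16.2  96.4 126.5] gap 4.043461786737491
top -y [-16.1 -91.  127.9] gap 2.4615179980647253
front-low to back-top tilt 28.60944830826354 (minus atan(14/140)=5.7)
yaw err -0.05568738176004388
foot [array([-53.5,  33.5,   5. ]), array([-44.3, -31.9,   5. ])]
jar shift px 0 0 score 0.96
bottle shift px 0 0 score 1.0
box shift px 0 0 score 0.78
tray shift px 0 0 score 0.99
```

```bash
python3 -c "
from plant import r
print(r.sign_off())"
```

```text
the job is handed in; nothing more can be done
None
```

The job is handed in: the display stands on the green mat, leaning back on its locked-open kickstand with the screen facing away from the robot. It took about 22 s of the 62 s allowed. No verdict was reported, so what follows is from my own camera checks.

I pulled the kickstand out by its orange loop until it snapped open. I then gripped the panel by its top edge with 40 N and carried it to the mat on the robot side of the microscope. I set it down, watching the wrist force, and eased it back between loosened jaws until the foot landed.

**Last checks:**
- **Kickstand:** before the lift, its foot was within a pixel of where 0.92 rad would put it. The last picture also shows it open.
- **Placement:** it is square with the mat to about 0.1°. The ends of the lower edge are near mat y ≈ ±95 mm and the foot is near x ≈ -49 mm, all well inside the mat.
- **Bystanders:** jar, bottle, box and tray show no shift in the top view. The box's image match was weaker than the others (0.78), perhaps because of changed shadows.
- **Microscope:** I kept well clear of it throughout.

**Where the checks disagreed:** the lean came out between 23° and 25.4° depending on the points used, against 26° nominal. All of those are inside 21–32°. The lower front edge measured about 3 mm lower than expected, which is within the camera error.

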